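Lean the mixing slab to dry and shut the soaking tub

ROBOT

A 6-joint arm with a two-finger parallel gripper is mounted at the origin on the work surface. World frame = base frame: x ahead of the robot, y to its left, z up, the work surface at z = 0. Lengths are in m, angles in rad, forces in N, time in s.
With the tool pointing down it reaches from about 0.4 to 0.925 m from the base axis. Payload 3.4 kg.
Tool frame: the origin (TCP) lies between the finger pads; the fingertips stand 17 mm ahead of it and the grasp point (between the pads) lies 2 mm behind it; z points along the fingers, y is the line along which they close (so a half turn about z gives the same grasp; the last joint's range is limited). The gripper opens to 85 mm and grips with 20 to 120 N. Pads are 22 mm wide; open, the fingers measure 114 mm over their backs; the gripper's body (76 mm by 85 mm) begins 54 mm behind the grasp point. The pads swing forward as they close: fully open they stand 13 mm farther back than shut.
Start: joints at [1.131, 0.307, 1.506, -0, 1.328, -0.073], TCP at [0.206, 0.537, 0.248] pointing down, gripper open.
Joint ranges: [-3.12, 3.12], [-1.05, 2.28], [0.14, 2.33], [-1.42, 4.57], [0.1, 2.73], [-2.68, 2.68]. Speed limits (rad/s): [2.57, 2.57, 3.14, 3.14, 3.14, 3.14].

INTERFACE

Orientations are given as a unit quaternion [x, y, z, w].
In Python, from workcell import state, capture, hand_in gives the robot as it stands. The module is installed in compiled form; this text tells all that it offers.
- The arm moves only by the tool send_rows, never from a script. Its argument "deltas" is one flat list of numbers, 7 for each row, row after row: the shift along the world's x, y, z in m, then the turn, a rotation vector about the world's x, y, z in degrees, then the opening, from -1 (shut) to 1 (fully open). A call has 1 to 5 rows; each row is the pose to reach, as a shift and turn from the pose commanded when the call began; what a row does not reach only later rows make up. A row lasts 1/12 s, in which the tool goes at most 41.7 mm and 7.16 degrees, less where a joint would pass 70% of its speed; a pose out of reach is approached as far as the arm can. A call with a gripper value outside its range is refused whole. The fingers move at their own pace and stop on an object; "newtons" is the grip in N (left out, the last holds). Time passes only in rows, so rows that repeat a pose let the fingers close. It gives the time, the measured TCP pose, the force, the opening and the grip force at its end, in the units of the state.
- state(): the state, without advancing time (a new reading comes with each control period).
- capture(name): name is "scene" or "top" or "wrist"; returns a dict with "color" (480x640x3 uint8, blue, green, red), "fx", "fy", "cx", "cy" (pixels), "T" (4x4, takes a point from camera to world coordinates); the wrist camera has in their place "hand_eye" (4x4, takes a point from camera to tool coordinates, whose origin is the TCP and whose axes are the flange's). Camera axes: x right, y up, looking along -z (the intrinsics and any distortion apply to the point x, -y, -z); pixel columns grow to the right and rows downward; lengths in m; the calibration is good to about 2 mm. A picture is of the moment at which its call begins: read the wrist's pose just before it. There is no depth.
- hand_in(): hands the job in; it is judged then, once.
The state is a dict: "time_s": time; "joint_positions": joint angles; "qvel": joint speeds; "joint_efforts": joint torques, N m; "position": TCP position; "tool_rot": TCP orientation; "ft_force": force on the tool from outside, world axes, zero at the start; "moment": the same for the moment, N m; "finger_gap": finger opening in m; "grasp_force": force on a finger pad.
Only numpy, scipy, OpenCV 4.12 (cv2) and the standard library are available. Lean on these libraries where they do the work, as an engineer would, in place of code of your own. Each camera call takes 0.05 s, during which the arm holds its last target. There are 200 camera calls.

TASK

Lift the teal glass mixing slab out of the drained soaking tub and, without dropping or knocking it, lean it to dry on the drying stand: lower edge on the dark base between the orange stop and the steel rail, upper part leaning back against the rail, square to it and with its whole width on the base. Once it leans there by itself, slide the blue cover fully shut over the tub. Do not shift or tip the two bottles and the steel cup.

Things in the scene. Friction and masses are not known exactly. Their poses are not given: they have to be found in the camera images.
- slab: Teal glass mixing slab, 10 mm thick (own x), 120 wide (own y), 150 tall (own z, up along the slab), 0.3 to 0.55 kg. Origin: centre of its lower 10 x 120 face. Starts in the tub's bay, top leaning 32 degrees to tub -x: foot on the floor against a stop bar, its -x face on the front rim 90 mm up the slab, so the top 60 mm stick out. Slides out freely along its z.
- slab_top (a point): Centre of the slab's upper 10 x 120 mm face (150 mm along z from the slab's origin).
- tub: Grey soaking tub, dry, fixed, 255 (x) by 190 (y) by 80 mm tall, walls 4 mm. Origin on the bench under the middle of the open bay (inside x -61 to 60, y -91 to 91 mm, floor 5 mm up). Behind it, x 60 to 190, a closed deck 80 mm high under the open cover. Black bar 10 mm high on the floor, x -5 to 3 mm, stops the slab's foot.
- cover (a joint): Blue sliding cover of the tub, 127 long (x), 184 wide, 6 mm thick, top face 88 mm above the bench. In m: 0 = fully shut over the bay, at an end stop; 0.118 = fully open, over the deck (tub +x). Its front edge is at tub x = -65 mm plus this value. About 2 N friction; stays where left.
- cover_grip (a point): Middle of the top of the cover's black handle bar: 10 mm thick (x), 70 long (y), rising 32 mm above the cover's top face, so this point is 120 mm above the bench, 25 mm behind the cover's front edge. Axes as the tub's.
- stand: Drying stand, fixed. Dark steel base 110 (x) by 180 (y) by 8 mm; origin at the centre of its underside. Steel rail along y at its -x side, orange stop bar along y on the base. A slab with its foot against the stop and its face on the rail tilts 28 degrees, top towards stand -x, slab origin at x = 10, z = 10 mm.
- white_bottle: White plastic bottle with white cap, radius 36 mm, 160 mm tall, loose bystander. Origin at centre of its underside.
- yellow_bottle: Yellow plastic bottle with black cap, radius 28 mm, 130 mm tall, loose bystander. Origin at centre of its underside.
- cup: Small open steel cup, radius 30 mm, 60 mm tall, loose bystander. Origin at centre of its underside.
- tub_rim (a point): Middle of the top of the tub's front wall (4 mm thick), 80 mm above the bench, at tub x = -63 mm. Axes as the tub's.
- stand_rail (a point): Middle of the rail's axis: radius 5 mm, 180 mm long along the stand's y, at stand x = -45 mm, 92 mm above the bench, on two posts of radius 4 mm at y = +-84 mm. Axes as the stand's.
- stand_stop (a point): Foot of the rail-side face of the orange stop bar, at its middle, at stand x = +15 mm on top of the base (8 mm above the bench). The bar is 10 mm high, 8 mm thick, 180 mm long along y.
Mind the look-alikes: they are no part of the job. Of the things that look like the stand, the largest one is meant.

How it is judged:
By the outcome, as a careful person would: the job done as asked, in the order asked, and still so for the second after the job is handed in, with the robot touching nothing.
It also fails if it takes over 64 s, if anything falls off the work surface, if the arm or the gripper's body presses on something with over 40 N, if the wrist force passes 120 N, or if a joint passes its speed limit or range.

## Working session

There is one attempt and no reset: what is moved stays moved. The work goes in short steps, Python scripts to look and compute and a tool call to move; the robot and the scene stay as the last step left them, time stands still between calls to the robot, and variables do not carry over. Pictures are saved under pics/ and viewed, at most 10 in all, crops included, and the job is handed in when it is done.

Besides the shell and the picture viewer there is one more tool, called in YAML: its name, and indented under it one key for each argument. send_rows: Moves the arm, as the interface text tells. Its arguments: {"type":"object","properties":{"deltas":{"type":"array","items":{"type":"number"}},"newtons":{"type":"number"}},"required":["deltas"]}

```bash
mkdir -p pics; python3 - <<'E'
from workcell import state,capture
import cv2,numpy as np,pickle
s=state();print(s)
d={}
for n in ("scene","top","wrist"):
    c=capture(n);d[n]=c;cv2.imwrite(f"pics/{n}0.png",c["color"])
    print(n,{k:(np.round(v,4).tolist() if k!='color' else 0) for k,v in c.items()})
pickle.dump((s,d),open("d0.pkl","wb"))
E
```

```text
{'time_s': 0.0, 'joint_positions': array([ 1.13149936e+00,  3.07537499e-01,  1.50766941e+00,  1.24185923e-05,
        1.32841327e+00, -7.35515990e-02]), 'qvel': array([-0.00057507,  0.00157806,  0.00078741,  0.00049431, -0.00024824,
       -0.00190644]), 'joint_efforts': array([ 2.22353201e-04, -4.57545340e+01, -2.51918721e+01, -1.39627343e-05,
        1.35356194e-02, -1.79410841e-05]), 'position': array([0.20540801, 0.53634424, 0.24740285]), 'tool_rot': array([ 1.81856481e-01,  9.83324561e-01, -9.79089882e-04, -2.62943823e-04]), 'ft_force': array([-0.61333584,  0.14468761, -0.10922253]), 'moment': array([ 0.04726268, -0.03045683,  0.04207169]), 'grasp_force': 0.0, 'finger_gap': 0.08582610019449048}
scene {'color': 0, 'fx': 546.2156, 'fy': 546.2156, 'cx': 319.4673, 'cy': 235.0968, 'T': [[0.8169, -0.3168, 0.482, 1.2333], [0.5765, 0.4215, -0.7, -0.9753], [0.0186, 0.8497, 0.5269, 0.861], [0.0, 0.0, 0.0, 1.0]]}
top {'color': 0, 'fx': 512.3684, 'fy': 512.3684, 'cx': 327.0601, 'cy': 247.9205, 'T': [[-0.0039, 0.9945, -0.1049, 0.3988], [-0.9998, -0.0016, 0.0217, 0.0128], [0.0214, 0.105, 0.9942, 1.6469], [0.0, 0.0, 0.0, 1.0]]}
wrist {'color': 0, 'fx': 391.4946, 'fy': 391.4946, 'cx': 314.7052, 'cy': 237.315, 'hand_eye': [[0.0007, 0.9455, 0.3257, 0.0838], [1.0, -0.0009, 0.0003, -0.0019], [0.0006, 0.3257, -0.9455, -0.127], [0.0, 0.0, 0.0, 1.0]]}
```

View pics/scene0.png

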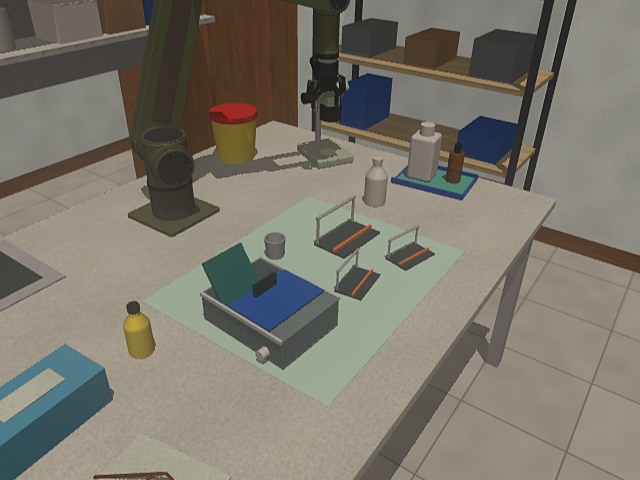

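View pics/top0.png

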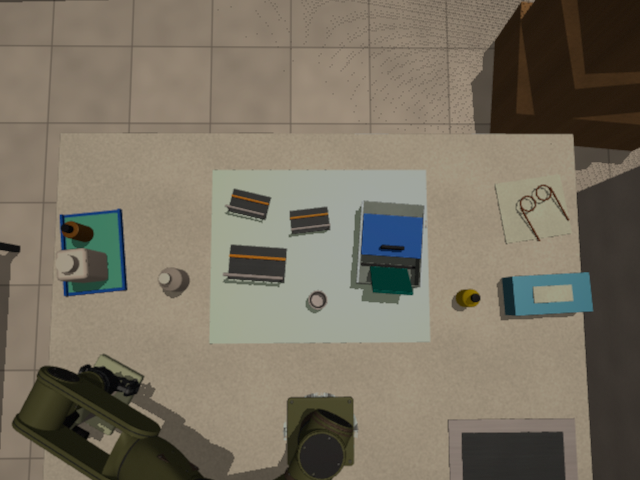

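The scene shows the tub at about (270,310), with the slab leaning towards the robot, and the large stand at (345,235). In the top view (world +x up, +y left), the stand is at (258,262), the tub at (391,245) and the slab at (390,279). The cup is at (317,300) and the bottles at (172,280) and (468,298).

```bash
cat >h.py <<'E'
import numpy as np,cv2
from scipy.spatial.transform import Rotation as Ro
def camT(c,s=None):
    if "T" in c: return np.array(c["T"])
    B=np.eye(4);B[:3,:3]=Ro.from_quat(s["tool_rot"]).as_matrix();B[:3,3]=s["position"];return B@np.array(c["hand_eye"])
def ray(c,T,p):
    d=np.array([(p[0]-c["cx"])/c["fx"],-(p[1]-c["cy"])/c["fy"],-1.]);d=T[:3,:3]@d
    return T[:3,3],d/np.linalg.norm(d)
def onz(c,T,p,z):
    o,d=ray(c,T,p);return o+d*(z-o[2])/d[2]
def tri(rs):
    A=sum(np.eye(3)-np.outer(d,d) for o,d in rs);b=sum((np.eye(3)-np.outer(d,d))@o for o,d in rs)
    x=np.linalg.solve(A,b);return x,[float(np.linalg.norm((np.eye(3)-np.outer(d,d))@(x-o))) for o,d in rs]
def proj(c,T,X):
    q=np.linalg.inv(T)@np.append(X,1);return np.array([c["cx"]+c["fx"]*q[0]/-q[2],c["cy"]-c["fy"]*q[1]/-q[2]])
def mask(im,lo,hi):
    h=cv2.cvtColor(im,cv2.COLOR_BGR2HSV);return cv2.inRange(h,np.array(lo),np.array(hi))
RNG=dict(teal=((80,120,30),(97,255,140)),blue=((108,120,60),(122,255,255)),orange=((5,150,120),(16,255,255)))
def blobs(im,name,amin=30):
    m=mask(im,*RNG[name]);cs,_=cv2.findContours(m,cv2.RETR_EXTERNAL,cv2.CHAIN_APPROX_NONE)
    return sorted([k for k in cs if cv2.contourArea(k)>amin],key=cv2.contourArea,reverse=True)
def quad(k):
    h=cv2.convexHull(k);
    for e in np.linspace(1,25,60):
        a=cv2.approxPolyDP(h,e,True)
        if len(a)<=4: return a[:,0]
E
python3 - <<'E'
import pickle;from h import *
s,d=pickle.load(open("d0.pkl","rb"))
for n in("scene","top","wrist"):
    c=d[n]
    for k in RNG:
        print(n,k,[(cv2.contourArea(b),quad(b).tolist()) for b in blobs(c["color"],k,15)[:4]])
c=d["top"];T=camT(c)
for nm,p,z in(("stand",(258,262),.0),("cup",(317,300),.06),("white",(172,280),.1),("yellow",(472,297),.13),("cover",(391,235),.088),("slabtop",(391,291),.13)):print(nm,onz(c,T,p,z).round(3))
a=cv2.resize(d["scene"]["color"][190:410,130:480],None,fx=2.2,fy=2.2,interpolation=cv2.INTER_CUBIC);cv2.imwrite("pics/sc.png",a)
E
```

```text
scene teal []
scene blue [(2555.5, [[323, 290], [269, 331], [229, 306], [282, 270]]), (2141.5, [[391, 78], [387, 116], [339, 123], [349, 81]]), (1915.5, [[480, 116], [516, 124], [494, 163], [457, 142]]), (157.0, [[477, 175], [461, 199], [391, 181], [407, 166]])]
scene orange [(81.5, [[370, 225], [357, 236], [333, 250]]), (46.0, [[371, 269], [372, 270], [352, 295], [352, 292]]), (40.0, [[428, 248], [402, 263], [399, 263], [414, 254]])]
top teal [(946.0, [[370, 267], [406, 268], [412, 293], [373, 291]]), (304.5, [[504, 278], [511, 278], [515, 314], [506, 313]]), (32.5, [[583, 301], [584, 309], [575, 311], [572, 304]])]
top blue [(2318.0, [[364, 214], [422, 218], [420, 257], [362, 254]]), (199.5, [[119, 209], [125, 289], [68, 295], [64, 216]]), (21.5, [[61, 230], [63, 236], [63, 249], [61, 242]]), (18.0, [[64, 281], [67, 289], [66, 295], [64, 294]])]
top orange [(76.5, [[230, 254], [278, 257], [285, 259], [230, 256]]), (24.5, [[232, 195], [265, 202], [267, 204]])]
wrist teal []
wrist blue [(716.5, [[598, 314], [492, 357], [488, 353], [577, 315]]), (76.0, [[632, 319], [639, 320], [639, 344]])]
wrist orange []
stand [0.527 0.199 0.   ]
cup [0.405 0.01  0.06 ]
white [0.466 0.444 0.1  ]
yellow [ 0.412 -0.45   0.13 ]
cover [ 0.603 -0.218  0.088]
slabtop [ 0.43  -0.209  0.13 ]
```

View pics/sc.png

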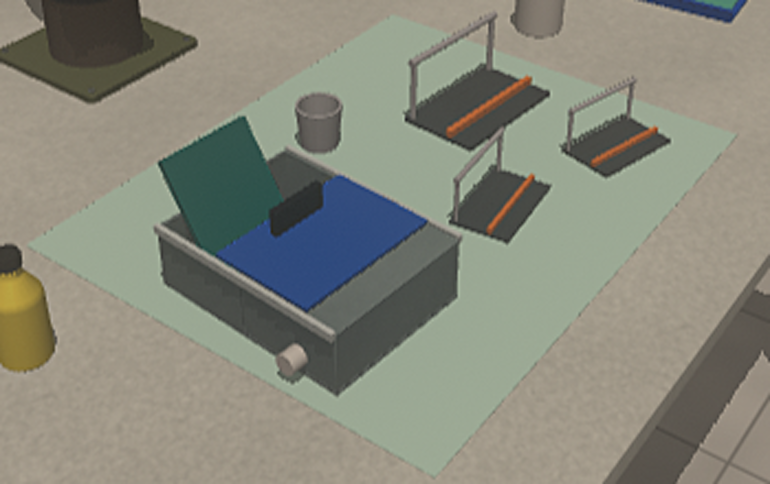

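send_rows:
  deltas: [0.03, -0.024, 0.016, 0, 0, -6.9, 1, 0.06, -0.048, 0.032, 0, 0, -13.8, 1, 0.09, -0.072, 0.048, 0, 0, -20.7, 1, 0.12, -0.096, 0.064, 0, 0, -27.6, 1, 0.15, -0.12, 0.08, 0, 0, -34.5, 1]

```text
time_s: 0.57
position: [0.3565, 0.4156, 0.3288]
tool_rot: [0.468, 0.884, -0.0, -0.0]
ft_force: [-0.4, 0.3, -0.4]
finger_gap: 0.0853
grasp_force: 0.0
```

send_rows:
  deltas: [0.03, -0.024, 0, 0, 0, -6.9, 1, 0.06, -0.048, 0, 0, 0, -13.8, 1, 0.09, -0.072, 0, 0, 0, -20.7, 1, 0.12, -0.096, 0, 0, 0, -27.6, 1, 0.145, -0.12, 0, 0, 0, -34.5, 1]

```text
time_s: 0.98
position: [0.5025, 0.2954, 0.328]
tool_rot: [0.709, 0.705, 0.0, 0.0]
ft_force: [0.0, 0.1, 0.6]
finger_gap: 0.0855
grasp_force: 0.0
```

```bash
python3 - <<'E'
from workcell import state,capture
import pickle;from h import *
s=state();c=capture("wrist");pickle.dump((s,c),open("w1.pkl","wb"));cv2.imwrite("pics/w1.png",c["color"])
print(s["time_s"],s["position"],Ro.from_quat(s["tool_rot"]).as_matrix().round(3).tolist(),s["joint_positions"].round(3))
s0,d=pickle.load(open("d0.pkl","rb"));S,P=d["scene"],d["top"]
o=lambda p:(p[0]/2.2+130,p[1]/2.2+190)
for n,a,b in(("slab+y",o((244,117)),(373,291)),("slab-y",o((160,160)),(412,293)),("rail-y",o((411,64)),(284,283)),("rail+y",o((493,17)),(223,279))):
    x,e=tri([ray(S,camT(S),a),ray(P,camT(P),b)]);print(n,x.round(4),np.round(e,4))
E
```

```text
0.9833 [0.50245101 0.29536575 0.32799965] [[0.006, 1.0, 0.0], [1.0, -0.006, -0.0], [-0.0, 0.0, -1.0]] [ 0.459  0.269  1.36  -0.     1.512  0.465]
slab+y [ 0.4317 -0.1544  0.1315] [0.0016 0.0016]
slab-y [ 0.4233 -0.2713  0.1345] [0.0012 0.0012]
rail-y [0.4629 0.1148 0.0858] [0.0079 0.0079]
rail+y [0.4742 0.2992 0.0796] [0.0057 0.0057]
```

View pics/w1.png

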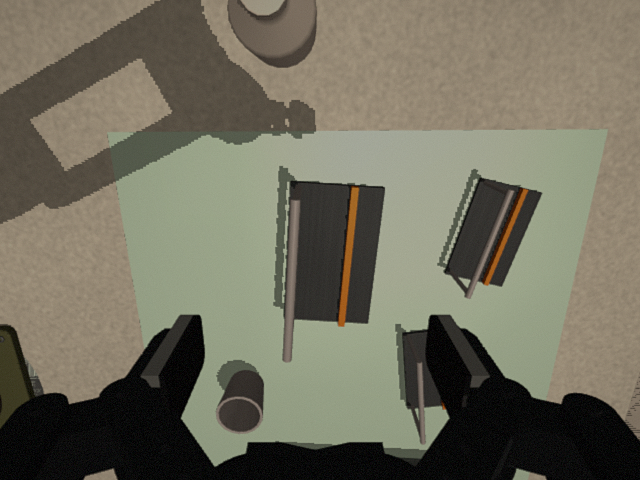

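The wrist view shows the large stand: rail from (295,201) to (288,361), orange stop from (354,188) to (342,325), and base corners at (293,181), (384,186) and (369,323). The cup is at (240,410).

send_rows:
  deltas: [0, -0.04, 0, 0, 0, 0, 1, 0, -0.08, 0, 0, 0, 0, 1, 0, -0.12, 0, 0, 0, 0, 1, 0, -0.15, 0, 0, 0, 0, 1, 0, -0.15, 0, 0, 0, 0, 1]

```text
time_s: 1.45
position: [0.5, 0.1419, 0.328]
tool_rot: [0.708, 0.706, -0.002, 0.001]
ft_force: [0.2, -0.7, -0.2]
finger_gap: 0.0857
grasp_force: 0.0
```

```bash
python3 - <<'E'
from workcell import state,capture
import pickle;from h import *
s=state();c=capture("wrist");pickle.dump((s,c),open("w2.pkl","wb"));cv2.imwrite("pics/w2.png",c["color"])
E
```

send_rows:
  deltas: [-0.01, -0.04, 0, 0, 0, 0, 1, -0.02, -0.08, 0, 0, 0, 0, 1, -0.02, -0.12, 0, 0, 0, 0, 1, -0.02, -0.15, 0, 0, 0, 0, 1, -0.02, -0.15, 0, 0, 0, 0, 1]

```text
time_s: 1.92
position: [0.4808, -0.0066, 0.3283]
tool_rot: [0.708, 0.706, -0.001, 0.001]
ft_force: [0.4, -0.0, -0.7]
finger_gap: 0.0855
grasp_force: 0.0
```

```bash
python3 - <<'E'
from workcell import state,capture
import pickle;from h import *
s=state();c=capture("wrist");pickle.dump((s,c),open("w3.pkl","wb"));cv2.imwrite("pics/w3.png",c["color"])
E
```

send_rows:
  deltas: [0, -0.035, 0, 0, 0, 0, 1, 0, -0.07, 0, 0, 0, 0, 1, 0, -0.1, 0, 0, 0, 0, 1, 0, -0.1, 0, 0, 0, 0, 1]

```text
time_s: 2.3
position: [0.4817, -0.1056, 0.3281]
tool_rot: [0.707, 0.707, -0.001, 0.001]
ft_force: [0.9, 0.5, 0.6]
finger_gap: 0.0851
grasp_force: 0.0
```

```bash
python3 - <<'E'
from workcell import state,capture
import pickle;from h import *
s=state();c=capture("wrist");pickle.dump((s,c),open("w4.pkl","wb"));cv2.imwrite("pics/w4.png",c["color"])
ims=[pickle.load(open(f"w{i}.pkl","rb")) for i in(2,3,4)]
for s,_ in ims: print(s["position"].round(4),s["joint_positions"].round(3))
cv2.imwrite("pics/w34.png",np.vstack([ims[1][1]["color"][:330],ims[2][1]["color"][:270]]))
E
```

```text
[0.5    0.1419 0.328 ] [ 0.198  0.177  1.484 -0.003  1.482  0.201]
[ 0.4808 -0.0066  0.3283] [-0.1    0.118  1.557 -0.003  1.467 -0.097]
[ 0.4817 -0.1056  0.3281] [-0.3    0.136  1.535 -0.002  1.469 -0.299]
```

View pics/w34.png

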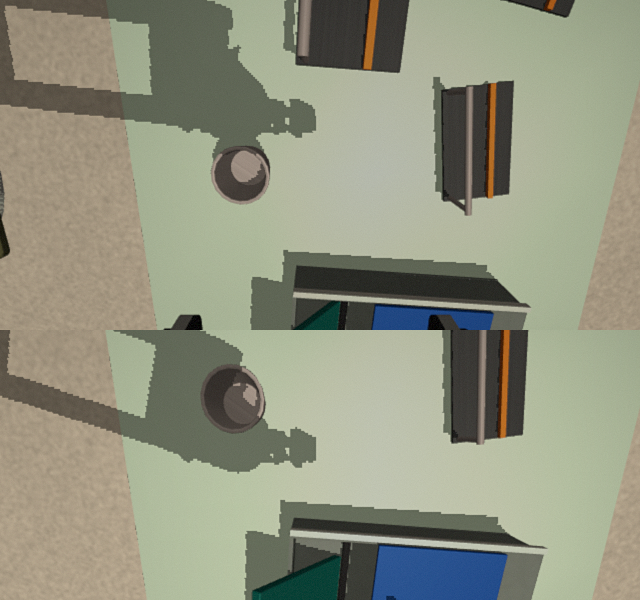

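View pics/w2.png

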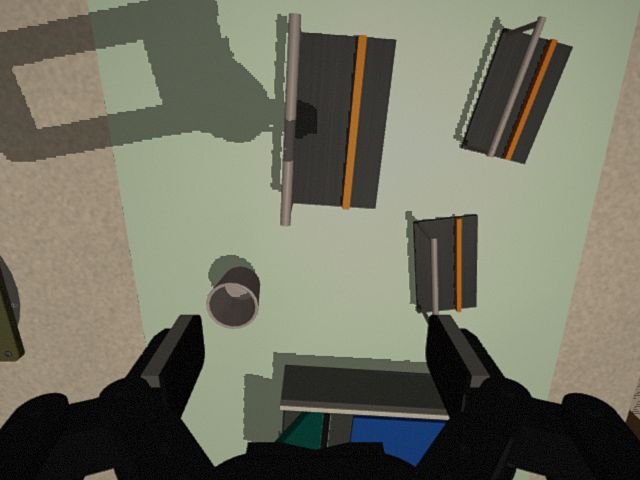

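In w2 the large stand's rail runs from (294,14) to (286,225) and its stop from (362,37) to (346,208). In w3 and w4 the tub's +y wall and part of the slab are visible, but the fingers hide the rest, so I'll take one more view further along.

send_rows:
  deltas: [0, -0.04, 0, 0, 0, 0, 1, 0, -0.08, 0, 0, 0, 0, 1, 0, -0.12, 0, 0, 0, 0, 1, 0, -0.14, 0, 0, 0, 0, 1, 0, -0.14, 0, 0, 0, 0, 1]

```text
time_s: 2.77
position: [0.4821, -0.2448, 0.3278]
tool_rot: [0.707, 0.707, -0.0, 0.0]
ft_force: [-0.7, 0.8, 0.2]
finger_gap: 0.0855
grasp_force: 0.0
```

```bash
python3 - <<'E'
from workcell import state,capture
import pickle;from h import *
s=state();c=capture("wrist");pickle.dump((s,c),open("w5.pkl","wb"));cv2.imwrite("pics/w5.png",c["color"])
W={i:pickle.load(open(f"w{i}.pkl","rb")) for i in(1,2,4,5)}
print(s["position"].round(4),s["joint_positions"].round(3))
R=lambda i,p:ray(W[i][1],camT(W[i][1],W[i][0]),p)
def ends(i):
    b=blobs(W[i][1]["color"],"orange",100);b=b[0]
    r=cv2.minAreaRect(b);p=cv2.boxPoints(r);p=p[np.argsort(p[:,1])];return p[:2].mean(0),p[2:].mean(0),cv2.contourArea(b)
e1,e2=ends(1),ends(2);print(e1,e2)
for j,n in enumerate(("stop+y","stop-y")):
    x,e=tri([R(1,e1[j]),R(2,e2[j])]);print(n,x.round(4),np.round(e,4),[onz(W[i][1],camT(W[i][1],W[i][0]),q[j],.018).round(4) for i,q in((1,e1),(2,e2))])
for n,a,b in(("rail+y",(295,201),(294,14)),("rail-y",(288,361),(286,225))):
    x,e=tri([R(1,a),R(2,b)]);print(n,x.round(4),np.round(e,4),[onz(W[i][1],camT(W[i][1],W[i][0]),q,.092).round(4) for i,q in((1,a),(2,b))])
for i in(4,5):
  for k in("teal","blue"):
    b=blobs(W[i][1]["color"],k,100)[:1];print(i,k,[quad(x).tolist() for x in b])
E
```

```text
[ 0.4821 -0.2448  0.3278] [-0.548  0.207  1.446 -0.     1.488 -0.547]
(array([354.88123, 187.18814], dtype=float32), array([341.06934, 325.30698], dtype=float32), 781.5) (array([362.46536 ,  34.846527], dtype=float32), array([345.12875, 208.21289], dtype=float32), 1124.5)
stop+y [0.5474 0.2867 0.0185] [0.0001 0.0001] [array([0.5475, 0.2866, 0.018 ]), array([0.5474, 0.2867, 0.018 ])]
stop-y [0.5346 0.1077 0.0181] [0.0004 0.0004] [array([0.535 , 0.1076, 0.018 ]), array([0.5342, 0.1077, 0.018 ])]
rail+y [0.4833 0.2905 0.0983] [0.0003 0.0003] [array([0.4833, 0.289 , 0.092 ]), array([0.4827, 0.2916, 0.092 ])]
rail-y [0.472  0.1124 0.0972] [0.0002 0.0002] [array([0.4718, 0.1086, 0.092 ]), array([0.4713, 0.1108, 0.092 ])]
4 teal [[[339, 226], [331, 314], [252, 372], [253, 261]]]Traceback (most recent call last):
  File "<stdin>", line 17, in <module>
AttributeError: 'NoneType' object has no attribute 'tolist'
```

View pics/w5.png

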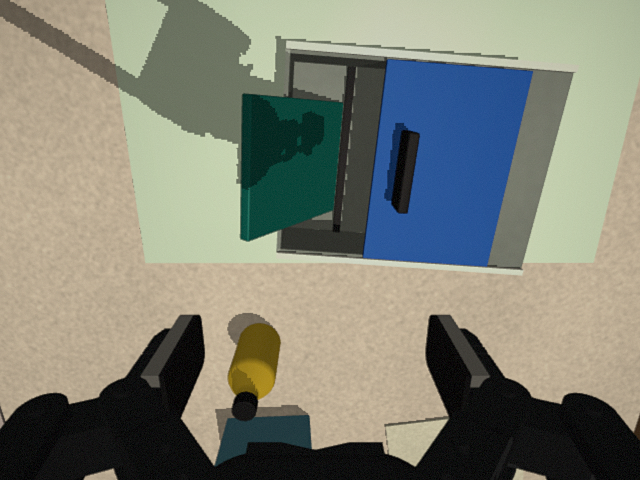

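The w5 view shows the slab with its upper -x edge from (243,93) to (241,241). The tub bay is open, the cover's front edge runs from (385,58) to (363,258), and the handle is at (405,172). The stand's size and heights check out: 180 mm stop, top at 18 mm.

```bash
python3 - <<'E'
import pickle;from h import *
s5,c5=pickle.load(open("w5.pkl","rb"));s4,c4=pickle.load(open("w4.pkl","rb"));T5,T4=camT(c5,s5),camT(c4,s4)
m=mask(c5["color"],*RNG["teal"]);
for r in range(90,246,8 if 0 else 16): 
    x=np.where(m[r,:400])[0]; print(r,(x.min(),x.max()) if len(x) else None,end=' ')
b=blobs(c5["color"],"blue",1000)[0];b2=blobs(c4["color"],"blue",300)[0]
print("\nblue",cv2.boxPoints(cv2.minAreaRect(b)).tolist(),cv2.approxPolyDP(cv2.convexHull(b),4,True)[:,0].tolist(),cv2.approxPolyDP(cv2.convexHull(b2),4,True)[:,0].tolist())
print("tri+y",tri([ray(c5,T5,(243,93)),ray(c4,T4,(253,261))]))
A=onz(c5,T5,(242.5,93.5),.1322);B=onz(c5,T5,(241,241),.1322);print("top -x edge",A.round(4),B.round(4),np.linalg.norm(A-B))
# lower slab/stop bar not visible; cover edge and handle
for n,p,z in(("cov f+y",(385,58),.088),("cov f-y",(363,258),.088),("cov r+y",(533,70),.088),("cov r-y",(489,265),.088)):print(n,onz(c5,T5,p,z).round(4))
g=(cv2.cvtColor(c5["color"],cv2.COLOR_BGR2HSV)[...,2]<60).astype(np.uint8);g[:, :388]=0;g[:,425:]=0;g[:125]=0;g[218:]=0
k=max(cv2.findContours(g,0,1)[0],key=cv2.contourArea);print("handle",cv2.minAreaRect(k),quad(k).tolist(),[onz(c5,T5,p,.12).round(4).tolist() for p in quad(k)])
psi=np.arctan2(-(A-B)[0],(A-B)[1]);print("yaw",np.degrees(psi))
E
```

```text
90 None 106 (np.int64(242), np.int64(342)) 122 (np.int64(243), np.int64(340)) 138 (np.int64(242), np.int64(339)) 154 (np.int64(242), np.int64(337)) 170 (np.int64(242), np.int64(336)) 186 (np.int64(242), np.int64(335)) 202 (np.int64(241), np.int64(333)) 218 (np.int64(241), np.int64(310)) 234 (np.int64(241), np.int64(264)) 
blue [[362.02142333984375, 256.8858642578125], [387.3465576171875, 52.79484558105469], [532.2755737304688, 70.77871704101562], [506.950439453125, 274.8697509765625]] [[388, 59], [532, 71], [486, 265], [363, 257]] [[379, 215], [506, 225], [479, 338], [431, 376], [358, 370]]
tri+y (array([ 0.42692374, -0.1560743 ,  0.13574903]), [3.971327448889319e-05, 3.9713274488843836e-05])
top -x edge [ 0.4259 -0.1564  0.1322] [ 0.4173 -0.2774  0.1322] 0.12134717181192284
cov f+y [ 0.5419 -0.127   0.088 ]
cov f-y [ 0.5305 -0.3114  0.088 ]
cov r+y [ 0.6703 -0.1364  0.088 ]
cov r-y [ 0.6589 -0.3191  0.088 ]
handle ((403.86083984375, 171.21487426757812), (18.923458099365234, 82.40023040771484), 8.972626686096191) [[407, 130], [419, 136], [398, 212]] [[0.558, -0.1844, 0.12], [0.5683, -0.1893, 0.12], [0.5554, -0.2546, 0.12]]
yaw -4.060906662906281
```

The cover is only partly open (about 0.087), since bare deck shows behind it. The slab's size, yaw (about -4°) and rim geometry all agree. Next I tilt the tool and go to the pregrasp.

send_rows:
  deltas: [-0.016, 0.006, -0.016, -0.22, -6.4, -0.76, 0.2, -0.032, 0.012, -0.032, -0.44, -12.8, -1.52, 0.2, -0.049, 0.017, -0.048, -0.66, -19.2, -2.28, 0.2, -0.065, 0.023, -0.064, -0.88, -25.6, -3.04, 0.2, -0.081, 0.028, -0.078, -1.09, -31.96, -3.8, 0.2]

```text
time_s: 3.23
position: [0.4023, -0.2102, 0.252]
tool_rot: [0.702, 0.662, 0.183, 0.19]
ft_force: [-0.7, 1.2, -0.6]
finger_gap: 0.0513
grasp_force: 0.0
```

```bash
python3 - <<'E'
from workcell import state
import pickle;from h import *
s=state();print(s["position"].round(4),s["joint_positions"].round(3),Ro.from_quat(s["tool_rot"]).as_matrix().round(3).tolist(),s["moment"].round(2))
# planar FK fit of the wrist (TCP minus tool length L along tool z)
from scipy.optimize import least_squares
D=[pickle.load(open(f"w{i}.pkl","rb"))[0] for i in(1,2,3,4,5)]+[pickle.load(open("d0.pkl","rb"))[0],s]
def f(p):
    a,h,L1,L2,o,L=p;r=[]
    for q in D:
        w=q["position"]-L*Ro.from_quat(q["tool_rot"]).as_matrix()[:,2];j=q["joint_positions"]
        r+=[a+L1*np.sin(j[1])+L2*np.sin(j[1]+j[2]+o)-np.hypot(*w[:2]),h+L1*np.cos(j[1])+L2*np.cos(j[1]+j[2]+o)-w[2]]
    return r
r=least_squares(f,[0.0,.3,.45,.45,0,.25]);print(r.x.round(3),r.cost)
E
```

```text
[ 0.4023 -0.2102  0.252 ] [-0.877 -0.046  2.071  0.542  0.812 -1.135] [[0.058, 0.859, 0.508], [0.998, -0.052, -0.025], [0.005, 0.509, -0.861]] [0.02 0.19 0.04]
[0.002 0.195 0.644 0.431 0.255 0.356] 1.977934848466366e-09
```

send_rows:
  deltas: [0, 0, -0.025, 0, 0, 0, 0.2, 0, 0, -0.05, 0, 0, 0, 0.2, 0, 0, -0.074, 0, 0, 0, 0.2, 0, 0, -0.074, 0, 0, 0, 0.2]

```text
time_s: 3.57
position: [0.4025, -0.2105, 0.1759]
tool_rot: [0.703, 0.662, 0.182, 0.186]
ft_force: [-0.5, -0.4, -0.7]
finger_gap: 0.0513
grasp_force: 0.0
```

```bash
cat >>h.py <<'E'
xh=np.array([np.cos(np.radians(-3.9)),np.sin(np.radians(-3.9)),0])
def tgt(o,tilt,yaw,along,s):
    """delta from the measured pose to the tool pose with the TCP 'along' m up a slab with origin o"""
    R=Ro.from_euler('ZY',[yaw,-tilt],degrees=True)*Ro.from_matrix([[0,1,0],[1,0,0],[0,0,-1]])
    zs=-R.as_matrix()[:,2];p=np.array(o)+along*zs
    return (p-s["position"]).round(4).tolist(),(R*Ro.from_quat(s["tool_rot"]).inv()).as_rotvec(degrees=True).round(2).tolist()
top=np.array([.4258,-.2172,.1349]);Z=Ro.from_euler('ZY',[-3.9,-32],degrees=True).apply([0,0,1])
slab0=top-.15*Z
E
python3 - <<'E'
from workcell import state
from h import *
s=state();print(s["joint_positions"].round(3),slab0.round(4),Z.round(4),tgt(slab0,32,-3.9,.198,s),tgt(slab0,32,-3.9,.128,s))
E
```

```text
[-0.875  0.085  2.194  0.705  0.611 -1.35 ] [ 0.5051 -0.2226  0.0077] [-0.5287  0.036   0.848 ] ([-0.0021, -0.005, -0.0003], [-0.71, -1.84, -0.59]) ([0.0349, -0.0075, -0.0596], [-0.71, -1.84, -0.59])
```

send_rows:
  deltas: [-0.002, -0.005, 0, -0.7, -1.85, -0.6, 0.2, 0.008, -0.006, -0.017, -0.7, -1.85, -0.6, 0.2, 0.019, -0.0065, -0.034, -0.7, -1.85, -0.6, 0.2, 0.029, -0.007, -0.05, -0.7, -1.85, -0.6, 0.2, 0.035, -0.0075, -0.0595, -0.7, -1.85, -0.6, 0.2]

```text
time_s: 3.98
position: [0.4415, -0.2214, 0.1203]
tool_rot: [0.701, 0.656, 0.188, 0.206]
ft_force: [-0.1, -0.6, 0.7]
finger_gap: 0.0512
grasp_force: 0.0
```

```bash
python3 - <<'E'
from workcell import state,capture
import pickle
from h import *
s=state();print(s["joint_positions"].round(3),tgt(slab0,32,-3.9,.128,s))
a=capture("scene")["color"][200:360,150:350];c=capture("wrist");b=c["color"];s=state();pickle.dump((s,c),open("w6.pkl","wb"))
cv2.imwrite("pics/g.png",np.vstack([cv2.resize(a,(400,320),interpolation=cv2.INTER_CUBIC),cv2.resize(b,(400,280))]))
E
```

```text
[-0.816  0.252  2.247  1.091  0.419 -1.719] ([-0.004, 0.0034, -0.0041], [0.37, 0.4, 0.01])
```

View pics/g.png

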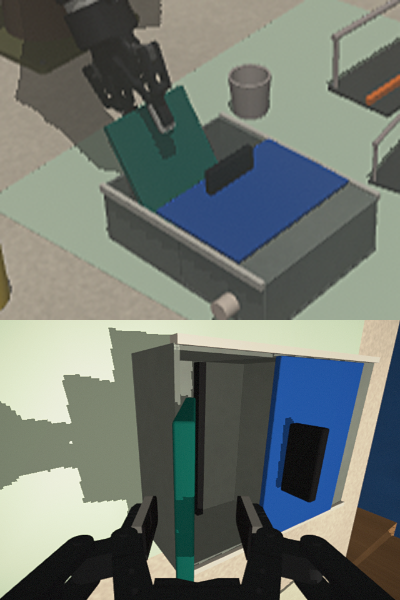

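The slab stands between the fingers, but the tool sits about 4 mm too far to +x. I'll correct that, then close.

send_rows:
  deltas: [-0.004, 0.0035, -0.004, 0.4, 0.4, 0, 0.2, -0.004, 0.0035, -0.004, 0.4, 0.4, 0, 0.2, -0.004, 0.0035, -0.004, 0.4, 0.4, 0, 0.2]

```text
time_s: 4.33
position: [0.4352, -0.2187, 0.1168]
tool_rot: [0.703, 0.656, 0.187, 0.202]
ft_force: [-0.1, 0.5, -0.1]
finger_gap: 0.051
grasp_force: 0.0
```

send_rows:
  deltas: [0, 0, 0, 0, 0, 0, -0.3, 0, 0, 0, 0, 0, 0, -0.6, 0, 0, 0, 0, 0, 0, -0.9, 0, 0, 0, 0, 0, 0, -1, 0, 0, 0, 0, 0, 0, -1]
  newtons: 40

```text
time_s: 4.75
position: [0.4356, -0.2198, 0.1166]
tool_rot: [0.703, 0.655, 0.187, 0.202]
ft_force: [-0.1, 1.7, 4.9]
finger_gap: 0.0093
grasp_force: 43.6
```

```bash
python3 - <<'E'
from workcell import state
from h import *
s=state();print(s["joint_positions"].round(3),tgt(slab0,32,-3.9,.128,s),s["ft_force"],s["moment"],s["grasp_force"])
E
```

```text
[-0.823  0.254  2.256  1.091  0.419 -1.724] ([0.0018, 0.0018, -0.0004], [0.06, -0.04, 0.19]) [-0.0630537   1.66691226  4.9417704 ] [ 0.13268032 -0.3488346  -0.02095524] 43.57692360877991
```

send_rows:
  deltas: [-0.0045, 0.0005, 0.009, 0, 0, 0, -1, -0.015, 0.001, 0.0265, 0, 0, 0, -1, -0.026, 0.002, 0.0435, 0, 0, 0, -1, -0.036, 0.0025, 0.0605, 0, 0, 0, -1, -0.036, 0.0025, 0.0605, 0, 0, 0, -1]

```text
time_s: 5.17
position: [0.3983, -0.217, 0.178]
tool_rot: [0.703, 0.656, 0.186, 0.203]
ft_force: [0.3, -0.4, -6.4]
finger_gap: 0.0094
grasp_force: 42.5
```

send_rows:
  deltas: [-0.008, 0.001, 0.016, 0, 0, 0, -1, -0.018, 0.001, 0.033, 0, 0, 0, -1, -0.025, 0.002, 0.05, 0, 0, 0, -1, -0.025, 0.002, 0.07, 0, 0, 0, -1, -0.025, 0.002, 0.09, 0, 0, 0, -1]

```text
time_s: 5.58
position: [0.3725, -0.2131, 0.2645]
tool_rot: [0.704, 0.656, 0.187, 0.198]
ft_force: [1.0, -0.6, -5.5]
finger_gap: 0.0095
grasp_force: 42.5
```

```bash
python3 - <<'E'
from workcell import state,capture
from h import *
s=state();print(s["joint_positions"].round(3),s["ft_force"],s["moment"],s["grasp_force"],tgt([.532,.1978,.2],28,-3.9,.128,s))
E
```

```text
[-0.975 -0.1    2.09   0.57   0.875 -1.215] [ 1.01210282 -0.57491075 -5.52553464] [ 0.05056849  0.73025717 -0.01490515] 42.467976808547974 ([0.0995, 0.415, 0.0485], [0.1, 3.64, 0.1])
```

send_rows:
  deltas: [0.002, 0.02, 0.004, 0, 0, 0, -1, 0.005, 0.05, 0.008, 0, 0, 0, -1, 0.01, 0.085, 0.012, 0, 0.5, 0, -1, 0.015, 0.12, 0.016, 0, 1, 0, -1, 0.02, 0.155, 0.02, 0, 1.5, 0, -1]

```text
time_s: 6.0
position: [0.3909, -0.0651, 0.2826]
tool_rot: [0.706, 0.658, 0.177, 0.19]
ft_force: [0.7, -1.0, -5.2]
finger_gap: 0.0097
grasp_force: 42.4
```

send_rows:
  deltas: [0.01, 0.035, 0, 0, 0.5, 0, -1, 0.02, 0.07, 0, 0, 1, 0, -1, 0.03, 0.105, 0, 0, 1.5, 0, -1, 0.04, 0.14, 0, 0, 2, 0, -1, 0.05, 0.175, 0, 0, 2, 0, -1]

```text
time_s: 6.42
position: [0.4364, 0.0932, 0.2822]
tool_rot: [0.709, 0.662, 0.163, 0.179]
ft_force: [1.1, -1.7, -5.6]
finger_gap: 0.0097
grasp_force: 42.4
```

send_rows:
  deltas: [0.01, 0.03, 0, 0, 0, 0, -1, 0.02, 0.05, 0, 0, 0, 0, -1, 0.029, 0.07, 0, 0, 0, 0, -1, 0.029, 0.07, 0, 0, 0, 0, -1]

```text
time_s: 6.75
position: [0.4682, 0.1662, 0.2826]
tool_rot: [0.707, 0.664, 0.165, 0.179]
ft_force: [0.0, -0.1, -3.3]
finger_gap: 0.0096
grasp_force: 42.4
```

```bash
python3 - <<'E'
from workcell import state,capture
import pickle
from h import *
s=state();print(s["position"],s["joint_positions"].round(3),s["ft_force"],s["moment"],s["finger_gap"],tgt([.532,.1978,.011],28,-3.9,.128,s))
c=capture("wrist");S=capture("scene");pickle.dump((s,c,S),open("w7.pkl","wb"))
cv2.imwrite("pics/p.png",np.hstack([cv2.resize(S["color"][120:320,250:450],(380,380),interpolation=cv2.INTER_CUBIC),cv2.resize(c["color"],(400,380))]))
E
```

```text
[0.46824667 0.16620992 0.28258021] [ 0.413 -0.011  1.928 -0.308  0.807  0.643] [ 0.02228425 -0.13186762 -3.31901595] [-0.08830407  0.63730024 -0.03162172] 0.009614354315758569 ([0.0038, 0.0357, -0.1586], [0.21, 0.14, -0.22])
```

View pics/p.png

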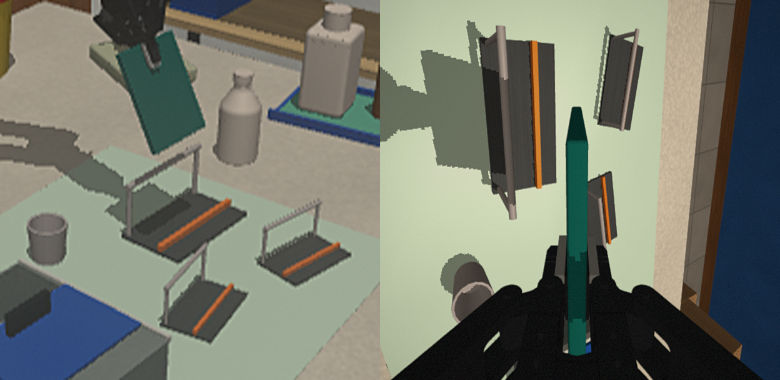

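The slab hangs square in the gripper. In the wrist pane the large stand is just to the +y side, with its rail from (500,30) to (513,215) and its stop around (537,115). I'll shift over it at a slightly steeper tilt of 26.5° and lower.

send_rows:
  deltas: [0.001, 0.01, 0, 0.1, 0.5, -0.1, -1, 0.003, 0.022, 0, 0.2, 1, -0.2, -1, 0.0048, 0.0357, -0.01, 0.2, 1.65, -0.2, -1, 0.0048, 0.0357, -0.03, 0.2, 1.65, -0.2, -1, 0.0048, 0.0357, -0.05, 0.2, 1.65, -0.2, -1]

```text
time_s: 7.27
position: [0.4741, 0.1989, 0.2361]
tool_rot: [0.713, 0.662, 0.158, 0.17]
ft_force: [-0.4, -0.6, -5.6]
finger_gap: 0.0097
grasp_force: 42.4
```

send_rows:
  deltas: [0, 0, -0.02, 0, 0, 0, -1, 0, 0, -0.04, 0, 0, 0, -1, 0, 0, -0.06, 0, 0, 0, -1, 0, 0, -0.078, 0, 0, 0, -1, 0, 0, -0.078, 0, 0, 0, -1]

```text
time_s: 7.68
position: [0.4703, 0.196, 0.1535]
tool_rot: [0.713, 0.663, 0.153, 0.169]
ft_force: [-1.5, -1.4, -5.2]
finger_gap: 0.0095
grasp_force: 42.4
```

```bash
python3 - <<'E'
from workcell import state,capture
import pickle
from h import *
s=state();print(s["joint_positions"].round(3),s["ft_force"],s["moment"],s["finger_gap"],tgt([.530,.198,.0105],26.5,-3.9,.128,s))
c=capture("wrist");S=capture("scene");pickle.dump((s,c,S),open("w8.pkl","wb"))
T=camT(c,s)
# slab in the wrist picture: foot corners (-x/+x face, +y side) expected vs stop line
R=Ro.from_euler('ZY',[-3.9,-26.5],degrees=True)
B=s["position"]-.128*R.apply([0,0,1])
print("foot est",B.round(4),[proj(c,T,B+R.apply([dx,.06,0])).round(1).tolist() for dx in(-.005,.005)])
b=blobs(c["color"],"orange",60)
for k in b[:3]:print(cv2.contourArea(k),quad(k).tolist())
k=max(blobs(c["color"],"teal",100),key=cv2.contourArea);p=k[:,0];print("teal top rows",p[:,1].min(),p[p[:,1]<p[:,1].min()+2].tolist())
for y in (.06,.09,-.06):print("stop x15 z8 / rail -40:",[proj(c,T,np.array([.522,.1985,0])+Ro.from_euler('Z',-3.9,degrees=True).apply(q)).round(1).tolist() for q in([.015,y,.008],[.015,y,.018],[-.04,y,.092])])
cv2.imwrite("pics/q.png",np.hstack([cv2.resize(S["color"][150:290,290:400],(400,510),interpolation=cv2.INTER_CUBIC),cv2.resize(c["color"][:,150:530],(400,510))]))
E
```

```text
[ 0.478  0.203  2.078 -0.501  0.519  0.947] [-1.51255627 -1.41175576 -5.19681022] [-0.06175092  0.85273838 -0.01691369] 0.00948452540951403 ([0.0027, 0.0059, -0.0284], [0.38, -0.19, 0.4])
foot est [0.5273 0.1921 0.0389] [[306.6, 137.5], [322.4, 137.4]]
592.0 [[517, 71], [481, 210], [483, 190]]
590.0 [[315, 78], [325, 79], [324, 144], [314, 134]]
176.0 [[442, 286], [444, 328], [440, 329], [438, 287]]
teal top rows 135 [[307, 135], [307, 136], [320, 136], [319, 136], [318, 136], [317, 136], [316, 136], [315, 136], [314, 136], [313, 135], [312, 135], [311, 135], [310, 136], [309, 135], [308, 135]]
stop x15 z8 / rail -40: [[306.8, 124.5], [313.1, 125.3], [277.0, 138.0]]
stop x15 z8 / rail -40: [[306.4, 78.6], [312.9, 77.9], [274.7, 67.6]]
stop x15 z8 / rail -40: [[308.2, 279.2], [313.6, 284.1], [284.3, 355.8]]
```

send_rows:
  deltas: [0.0027, 0.0059, -0.006, 0.4, -0.2, 0.4, -1, 0.0027, 0.0059, -0.012, 0.4, -0.2, 0.4, -1, 0.0027, 0.0059, -0.018, 0.4, -0.2, 0.4, -1, 0.0027, 0.0059, -0.022, 0.4, -0.2, 0.4, -1, 0.0027, 0.0059, -0.022, 0.4, -0.2, 0.4, -1]

```text
time_s: 8.2
position: [0.4745, 0.2027, 0.1342]
tool_rot: [0.711, 0.664, 0.159, 0.168]
ft_force: [-1.4, -0.3, -4.7]
finger_gap: 0.0094
grasp_force: 42.4
```

```bash
python3 - <<'E'
from workcell import state
from h import *
s=state();print(s["position"],s["ft_force"],s["moment"],tgt([.530,.198,.0105],26.5,-3.9,.128,s))
E
```

```text
[0.47446253 0.20274827 0.13422789] [-1.43305923 -0.32078453 -4.67656584] [ 0.05447291  0.73695409 -0.01986082] ([-0.0014, -0.0009, -0.0092], [-0.12, 0.32, -0.09])
```

send_rows:
  deltas: [-0.001, -0.001, -0.002, 0, 0.3, 0, -1, -0.001, -0.001, -0.004, 0, 0.3, 0, -1, -0.001, -0.001, -0.005, 0, 0.3, 0, -1, -0.001, -0.001, -0.005, 0, 0.3, 0, -1]

```text
time_s: 8.53
position: [0.4741, 0.2021, 0.13]
tool_rot: [0.711, 0.665, 0.158, 0.167]
ft_force: [0.3, -0.7, -5.8]
finger_gap: 0.0092
grasp_force: 42.4
```

send_rows:
  deltas: [0, 0, -0.001, 0, 0, 0, -1, 0, 0, -0.002, 0, 0, 0, -1, 0, 0, -0.002, 0, 0, 0, -1]

```text
time_s: 8.78
position: [0.4741, 0.2021, 0.1281]
tool_rot: [0.711, 0.665, 0.158, 0.167]
ft_force: [0.7, 0.1, -5.5]
finger_gap: 0.0091
grasp_force: 42.4
```

```bash
python3 - <<'E'
from workcell import state
from h import *
s=state();print(s["position"],s["ft_force"],s["moment"],tgt([.530,.198,.0105],26.5,-3.9,.128,s))
E
```

```text
[0.47409135 0.20213962 0.12805944] [ 0.69854715  0.12670904 -5.50628837] [0.02425582 0.7047039  0.05264231] ([-0.0011, -0.0003, -0.003], [-0.18, 0.11, -0.09])
```

send_rows:
  deltas: [-0.001, 0, -0.001, 0, 0, 0, -1, -0.001, 0, -0.002, 0, 0, 0, -1, -0.001, 0, -0.002, 0, 0, 0, -1]

```text
time_s: 9.03
position: [0.473, 0.2022, 0.126]
tool_rot: [0.711, 0.665, 0.158, 0.167]
ft_force: [-0.9, -0.3, -4.7]
finger_gap: 0.0096
grasp_force: 42.5
```

send_rows:
  deltas: [0, 0, -0.001, 0, 0, 0, -1, 0, 0, -0.001, 0, 0, 0, -1]

```text
time_s: 9.2
position: [0.4734, 0.2024, 0.1256]
tool_rot: [0.711, 0.665, 0.159, 0.167]
ft_force: [-1.5, 0.7, -1.4]
finger_gap: 0.0097
grasp_force: 43.1
```

send_rows:
  deltas: [0, 0, -0.001, 0, 0, 0, -1, 0, 0, -0.001, 0, 0, 0, -1]

```text
time_s: 9.37
position: [0.4734, 0.2025, 0.1254]
tool_rot: [0.711, 0.665, 0.159, 0.167]
ft_force: [-7.5, 1.1, 9.9]
finger_gap: 0.0094
grasp_force: 45.0
```

```bash
python3 - <<'E'
from workcell import state
from h import *
s=state();print(s["position"],s["ft_force"],s["moment"],tgt([.530,.198,.0105],26.5,-3.9,.128,s))
E
```

```text
[0.47341343 0.20249296 0.12543911] [-7.5089485   1.10276398  9.92453407] [-0.33468438  0.72648535 -0.01950555] ([-0.0004, -0.0006, -0.0004], [-0.22, 0.24, -0.12])
```

send_rows:
  deltas: [-0.001, 0, 0.0005, 0.1, -0.5, 0, -1, -0.002, 0, 0, 0.1, -1, 0, -1, -0.002, 0, 0, 0.1, -1, 0, -1]

```text
time_s: 9.62
position: [0.4717, 0.2028, 0.1247]
tool_rot: [0.709, 0.663, 0.166, 0.172]
ft_force: [-0.3, 0.5, -0.8]
finger_gap: 0.0097
grasp_force: 43.0
```

```bash
python3 - <<'E'
from workcell import state
from h import *
s=state();print(s["position"],s["ft_force"],s["moment"],tgt([.530,.198,.0105],27.5,-3.9,.128,s))
E
```

```text
[0.47171313 0.20275498 0.12473946] [-0.29427492  0.51883494 -0.78795648] [-0.0769407   0.30343688 -0.00787465] ([-0.0007, -0.0007, -0.0007], [-0.41, 0.23, -0.16])
```

send_rows:
  deltas: [-0.001, 0, 0, -0.2, -0.5, 0, -1, -0.002, 0, -0.0005, -0.4, -1, -0.1, -1, -0.002, 0, -0.0005, -0.4, -1, -0.1, -1]

```text
time_s: 9.87
position: [0.4708, 0.2029, 0.1246]
tool_rot: [0.708, 0.661, 0.17, 0.181]
ft_force: [4.4, -1.1, -1.7]
finger_gap: 0.0095
grasp_force: 42.8
```

```bash
python3 - <<'E'
from workcell import state,capture
from h import *
import pickle
s=state();print(s["position"],s["ft_force"],s["moment"],tgt([.530,.198,.0105],28,-3.9,.128,s))
c=capture("wrist");pickle.dump((s,c),open("w9.pkl","wb"));T=camT(c,s)
R=Ro.from_euler('ZY',[-3.9,-28],degrees=True);B=s["position"]-.128*R.apply([0,0,1])
print([proj(c,T,B+R.apply([dx,.06,0])).round(1).tolist() for dx in(-.005,.005)])
m=mask(c["color"],*RNG["teal"]);o=mask(c["color"],*RNG["orange"]);h=cv2.cvtColor(c["color"],cv2.COLOR_BGR2HSV)
print(np.where(m[:,280:340].any(1))[0].min())
for r in(100,120,135,140,150,170,190):
    f=lambda m:np.where(m[r,240:345])[0]+240
    a,b=f(m),f(o);print(r,(a.min(),a.max()) if len(a) else 0,(b.min(),b.max()) if len(b) else 0,h[r,262:312:3,1:].tolist() if r in(120,170) else '')
E
```

```text
[0.47078088 0.20293889 0.12461163] [ 4.4130277  -1.08825205 -1.69620388] [-0.0777328  -0.32080704 -0.31613699] ([-0.0007, -0.0009, -0.0011], [-0.04, 0.78, -0.04])
[[303.6, 139.7], [319.3, 139.7]]
135
100 0 (np.int64(321), np.int64(338)) 
120 0 (np.int64(320), np.int64(337)) [[23, 77], [23, 77], [23, 79], [16, 81], [30, 76], [37, 83], [44, 111], [40, 135], [43, 159], [44, 173], [41, 197], [44, 198], [43, 180], [46, 167], [24, 75], [23, 76], [27, 76]]
135 (np.int64(308), np.int64(320)) (np.int64(324), np.int64(337)) 
140 (np.int64(307), np.int64(323)) (np.int64(326), np.int64(337)) 
150 (np.int64(305), np.int64(325)) (np.int64(327), np.int64(337)) 
170 (np.int64(301), np.int64(329)) (np.int64(331), np.int64(336)) [[20, 39], [13, 38], [28, 37], [26, 39], [29, 44], [26, 39], [43, 95], [46, 106], [44, 109], [45, 113], [44, 110], [46, 106], [42, 103], [225, 42], [227, 46], [197, 48], [206, 47]]
190 (np.int64(298), np.int64(332)) (np.int64(334), np.int64(336))
```

The rail contact shows as a reaction of about +4 N in x. Now I release gently.

send_rows:
  deltas: [0, 0, 0, 0, 0, 0, -0.75, 0, 0, 0, 0, 0, 0, -0.65, 0, 0, 0, 0, 0, 0, -0.5, 0, 0, 0, 0, 0, 0, -0.4, 0, 0, 0, 0, 0, 0, -0.4]
  newtons: 20

```text
time_s: 10.33
position: [0.4688, 0.202, 0.1235]
tool_rot: [0.708, 0.661, 0.169, 0.18]
ft_force: [-0.0, 0.5, 0.8]
finger_gap: 0.0258
grasp_force: 0.0
```

```bash
python3 - <<'E'
from workcell import state,capture
from h import *
import pickle
s=state();print(s["position"],s["ft_force"],s["moment"],s["finger_gap"])
c=capture("wrist");pickle.dump((s,c),open("w10.pkl","wb"))
m=mask(c["color"],*RNG["teal"]);o=mask(c["color"],*RNG["orange"])
print(np.where(m[:,280:340].any(1))[0].min())
for r in(135,140,150,170,190):
    f=lambda m:np.where(m[r,240:345])[0]+240
    a,b=f(m),f(o);print(r,(a.min(),a.max()) if len(a) else 0,(b.min(),b.max()) if len(b) else 0)
E
```

```text
[0.46877266 0.20203925 0.1235126 ] [-0.01019772  0.49283337  0.83996255] [0.0419707  0.18081665 0.06456753] 0.025767845487555962
133
135 (np.int64(311), np.int64(325)) (np.int64(328), np.int64(341))
140 (np.int64(311), np.int64(328)) (np.int64(330), np.int64(341))
150 (np.int64(310), np.int64(331)) (np.int64(333), np.int64(341))
170 (np.int64(308), np.int64(339)) 0
190 (np.int64(307), np.int64(341)) 0
```

send_rows:
  deltas: [-0.002, 0, 0.0045, 0, 0, 0, -0.3, -0.007, 0.0005, 0.0133, 0, 0, 0, -0.3, -0.014, 0.001, 0.0265, 0, 0, 0, -0.3, -0.0235, 0.0015, 0.044, 0, 0, 0, -0.3, -0.035, 0.002, 0.066, 0, 0, 0, -0.3]

```text
time_s: 10.8
position: [0.433, 0.2038, 0.1893]
tool_rot: [0.708, 0.662, 0.167, 0.18]
ft_force: [0.1, -0.7, 0.1]
finger_gap: 0.0298
grasp_force: 0.0
```

```bash
python3 - <<'E'
from workcell import state,capture
from h import *
import pickle
s=state();print(s["position"],s["ft_force"],s["moment"],s["finger_gap"],s["joint_positions"].round(3))
c=capture("wrist");S=capture("scene");P=capture("top");pickle.dump((s,c,S,P),open("w11.pkl","wb"))
cv2.imwrite("pics/r.png",np.hstack([cv2.resize(S["color"][170:270,290:410],(480,400),interpolation=cv2.INTER_CUBIC),cv2.resize(c["color"][:400,140:460],(320,400))]))
E
```

```text
[0.43297405 0.20379282 0.18930808] [ 0.07547484 -0.68082467  0.11779488] [-0.04134846  0.23859795 -0.05898523] 0.02982478174217393 [ 0.56   0.104  2.099 -0.528  0.591  1.018]
```

View pics/r.png

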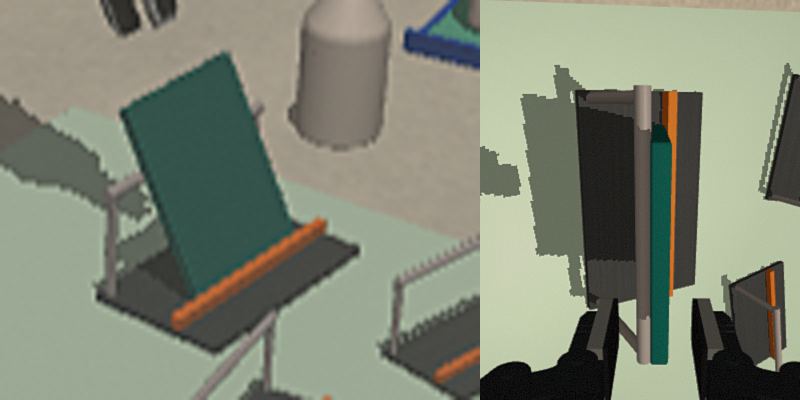

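The slab leans by itself on the rail, square, with its foot behind the orange stop and its whole width on the base. Next is the cover.

send_rows:
  deltas: [-0.01, 0, 0.02, 0, 0, 0, -0.3, -0.01, -0.01, 0.045, 0, 0, 0, -0.3, -0.005, -0.035, 0.065, 0.2, 3, 0, -0.3, 0, -0.065, 0.075, 0.4, 6, 0, 0, 0.01, -0.1, 0.08, 0.7, 10, 0, 0.2]

```text
time_s: 11.37
position: [0.4423, 0.1099, 0.2695]
tool_rot: [0.719, 0.674, 0.114, 0.121]
ft_force: [0.7, -0.8, -0.0]
finger_gap: 0.0509
grasp_force: 0.0
```

send_rows:
  deltas: [0.01, -0.035, 0, 0.1, 2, 0, 0.2, 0.02, -0.07, 0, 0.3, 4, 0, 0.2, 0.03, -0.105, 0, 0.4, 6, 0, 0.2, 0.04, -0.14, 0, 0.5, 8, 0, 0.2, 0.05, -0.175, 0, 0.7, 10, 0, 0.2]

```text
time_s: 11.78
position: [0.4927, -0.0681, 0.2674]
tool_rot: [0.729, 0.68, 0.053, 0.058]
ft_force: [0.3, -0.3, 0.3]
finger_gap: 0.0515
grasp_force: 0.0
```

send_rows:
  deltas: [0.015, -0.035, -0.01, 0.1, 2, 0, 0.2, 0.03, -0.07, -0.02, 0.2, 4, 0, 0.2, 0.045, -0.105, -0.03, 0.4, 6, 0, 0.2, 0.06, -0.14, -0.04, 0.5, 8, 0, 0.2, 0.06, -0.15, -0.05, 0.5, 8, 0, 0.2]

```text
time_s: 12.2
position: [0.557, -0.2222, 0.2159]
tool_rot: [0.732, 0.681, 0.005, 0.01]
ft_force: [1.4, -0.2, -0.3]
finger_gap: 0.0511
grasp_force: 0.0
```

```bash
python3 - <<'E'
from workcell import state,capture
from h import *
import pickle
s=state();print(s["position"],s["finger_gap"],s["joint_positions"].round(3))
c=capture("wrist");pickle.dump((s,c),open("w12.pkl","wb"));cv2.imwrite("pics/h.png",c["color"]);T=camT(c,s)
print(tgt([.561,-.221,.113],0,-3.9,0,s))
h=cv2.cvtColor(c["color"],cv2.COLOR_BGR2HSV);bl=mask(c["color"],*RNG["blue"])
print("pred handle top corners",[proj(c,T,np.array([.561,-.221,.12])+Ro.from_euler('Z',-3.9,degrees=True).apply([a,b,0])).round(0).tolist() for a in(-.005,.005) for b in(-.035,.035)])
g=(h[...,2]<60).astype(np.uint8)
for r in range(150,330,20):
    x=np.where(bl[r])[0]
    if len(x): gg=[i for i in range(x.min(),x.max()) if g[r,i]]; print(r,x.min(),x.max(),(gg[0],gg[-1]) if gg else 0)
E
```

```text
[ 0.55700212 -0.22220134  0.21586272] 0.05113909804667001 [-0.452  0.356  1.517  0.003  1.247 -0.38 ]
([0.004, 0.0012, -0.1029], [0.41, 1.18, 0.24])
pred handle top corners [[311.0, 294.0], [310.0, 185.0], [326.0, 294.0], [327.0, 185.0]]
150 279 476 0
170 280 473 0
190 281 470 (311, 327)
210 281 468 (311, 327)
230 281 465 (311, 326)
250 282 462 (311, 326)
270 282 459 (311, 326)
290 283 457 (312, 325)
310 283 454 (380, 387)
```

The handle is where I predicted, at columns 311–326. I'll descend and grip it.

send_rows:
  deltas: [0.004, 0.001, -0.025, 0.4, 1.2, 0.2, 0.2, 0.004, 0.001, -0.055, 0.4, 1.2, 0.2, 0.2, 0.004, 0.001, -0.08, 0.4, 1.2, 0.2, 0.2, 0.004, 0.001, -0.101, 0.4, 1.2, 0.2, 0.2, 0.004, 0.001, -0.101, 0.4, 1.2, 0.2, 0.2]

```text
time_s: 12.67
position: [0.5526, -0.2124, 0.1119]
tool_rot: [0.73, 0.683, -0.001, -0.007]
ft_force: [-0.9, 0.6, -0.4]
finger_gap: 0.0512
grasp_force: 0.0
```

send_rows:
  deltas: [0, 0, 0, 0, 0, 0, -0.3, 0, 0, 0, 0, 0, 0, -0.6, 0, 0, 0, 0, 0, 0, -0.9, 0, 0, 0, 0, 0, 0, -1, 0, 0, 0, 0, 0, 0, -1]
  newtons: 30

```text
time_s: 13.08
position: [0.5584, -0.215, 0.1194]
tool_rot: [0.73, 0.683, 0.002, 0.0]
ft_force: [0.6, 0.6, 2.9]
finger_gap: 0.0094
grasp_force: 31.9
```

send_rows:
  deltas: [-0.008, 0.0005, 0, 0, 0, 0, -1, -0.024, 0.0015, 0, 0, 0, 0, -1, -0.042, 0.003, 0, 0, 0, 0, -1, -0.06, 0.004, 0, 0, 0, 0, -1, -0.075, 0.005, 0, 0, 0, 0, -1]

```text
time_s: 13.5
position: [0.4819, -0.2092, 0.1193]
tool_rot: [0.73, 0.683, 0.002, -0.0]
ft_force: [1.9, 3.0, 8.0]
finger_gap: 0.0093
grasp_force: 32.5
```

send_rows:
  deltas: [-0.003, 0.0002, 0, 0, 0, 0, -1, -0.006, 0.0004, 0, 0, 0, 0, -1, -0.009, 0.0006, 0, 0, 0, 0, -1, -0.009, 0.0006, 0, 0, 0, 0, -1]

```text
time_s: 13.83
position: [0.4748, -0.2087, 0.1194]
tool_rot: [0.73, 0.683, 0.003, 0.001]
ft_force: [4.6, 3.6, 5.1]
finger_gap: 0.0095
grasp_force: 32.1
```

```bash
python3 - <<'E'
from workcell import state
s=state();print(s["position"],s["ft_force"],s["moment"],s["finger_gap"],s["grasp_force"])
E
```

```text
[ 0.47484311 -0.20866266  0.11936268] [4.5825042  3.61637036 5.08776882] [ 0.67235832 -0.7028472  -0.22109602] 0.009507373202551182 32.12208420038223
```

send_rows:
  deltas: [-0.001, 0, 0, 0, 0, 0, -1, -0.002, 0, 0, 0, 0, 0, -1, -0.002, 0, 0, 0, 0, 0, -1]

```text
time_s: 14.08
position: [0.4748, -0.2087, 0.1194]
tool_rot: [0.73, 0.683, 0.004, 0.002]
ft_force: [9.7, 5.6, 2.4]
finger_gap: 0.0093
grasp_force: 31.9
```

send_rows:
  deltas: [-0.001, 0, 0, 0, 0, 0, -1, -0.002, 0, 0, 0, 0, 0, -1, -0.002, 0, 0, 0, 0, 0, -1]

```text
time_s: 14.33
position: [0.4747, -0.2087, 0.1194]
tool_rot: [0.731, 0.683, 0.005, 0.003]
ft_force: [14.3, 6.0, -1.3]
finger_gap: 0.0093
grasp_force: 31.7
```

```bash
python3 - <<'E'
from workcell import state
s=state();print(s["position"],s["ft_force"],s["moment"],s["finger_gap"],s["grasp_force"])
E
```

```text
[ 0.47466195 -0.20871504  0.11937838] [14.2857403   6.00946618 -1.33462989] [ 1.07243406 -2.02456187 -0.1585552 ] 0.009344365449075161 31.704977452754974
```

The cover stopped at handle x = 0.4747, against an expected 0.4744, so it's at the end stop. I'll relax, release and retreat.

send_rows:
  deltas: [0.002, 0, 0, 0, 0, 0, -1, 0.002, 0, 0, 0, 0, 0, -0.7, 0.002, 0, 0, 0, 0, 0, -0.4, 0.002, 0, 0, 0, 0, 0, 0, 0.002, 0, 0, 0, 0, 0, 0]

```text
time_s: 14.75
position: [0.4695, -0.2088, 0.1173]
tool_rot: [0.73, 0.684, 0.0, -0.002]
ft_force: [-0.3, -0.5, -0.2]
finger_gap: 0.0427
grasp_force: 0.0
```

send_rows:
  deltas: [0, 0, 0.005, 0, 0, 0, 0, 0, 0, 0.02, 0, 0, 0, 0, 0, 0, 0.05, 0, 0, 0, 0, 0, 0, 0.085, 0, 0, 0, 0, 0, 0, 0.12, 0, 0, 0, 0]

```text
time_s: 15.17
position: [0.4695, -0.2087, 0.2382]
tool_rot: [0.73, 0.683, 0.0, -0.003]
ft_force: [0.4, 0.1, 0.1]
finger_gap: 0.0424
grasp_force: 0.0
```

send_rows:
  deltas: [0, 0.01, 0.02, 0, 0, 0, 0, 0, 0.02, 0.04, 0, 0, 0, 0, 0, 0.03, 0.05, 0, 0, 0, 0, 0, 0.03, 0.05, 0, 0, 0, 0]

```text
time_s: 15.5
position: [0.4714, -0.1781, 0.29]
tool_rot: [0.73, 0.684, 0.002, 0.0]
ft_force: [-0.2, -0.1, -0.4]
finger_gap: 0.0425
grasp_force: 0.0
```

```bash
python3 - <<'E'
from workcell import state,capture
from h import *
import pickle
s=state();print(s["position"],s["ft_force"],s["finger_gap"])
c=capture("wrist");S=capture("scene");P=capture("top");T=camT(c,s)
h=cv2.cvtColor(c["color"],cv2.COLOR_BGR2HSV);bl=mask(c["color"],*RNG["blue"])
for r in range(150,400,40):
    x=np.where(bl[r,:560])[0]
    if len(x): print(r,x.min(),onz(c,T,(x.min(),r),.088).round(4))
print("pred front edge shut",[proj(c,T,np.array([.4747,-.2145,.088])+Ro.from_euler('Z',-3.9,degrees=True).apply([-.025,y,0])).round(0).tolist() for y in(-.09,0,.09)])
s0,c0,S0,P0=pickle.load(open("w11.pkl","rb"));_,d=pickle.load(open("d0.pkl","rb"))
df=lambda a,b,x0,y0,x1,y1:float(cv2.absdiff(a["color"],b["color"])[y0:y1,x0:x1].mean())
print("slab scene diff",df(S,S0,300,180,390,265),"top",df(P,P0,215,235,295,292))
for n,b in(("white",(362,155,390,210)),("cup",(262,230,288,260)),("yellow",(120,300,158,360))):print(n,df(S,d["scene"],*b))
E
```

```text
[ 0.4714167  -0.1780688   0.28997116] [-0.15019434 -0.05199341 -0.40975265] 0.04251191531901721
150 293 [ 0.4567 -0.1316  0.088 ]
190 292 [ 0.4531 -0.165   0.088 ]
230 293 [ 0.451  -0.2008  0.088 ]
270 293 [ 0.4479 -0.239   0.088 ]
310 294 [ 0.4454 -0.2802  0.088 ]
pred front edge shut [[294.0, 331.0], [293.0, 243.0], [291.0, 139.0]]
slab scene diff 4.348322440087146 top 3.4791666666666665
white 2.8445887445887448
cup 3.097008547008547
yellow 2.9998538011695906
```

```bash
python3 -c "
from workcell import hand_in
print(hand_in())"
```

```text
the job is handed in; nothing more can be done
None
```

The slab is leaning on the large stand by itself, square to the rail with its whole width on the base; after that I pulled the cover to its end stop over the tub, and the final images show the bottles and cup undisturbed. I handed the job in at about 15.7 s; no verdict came back.

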